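# Close a repaired phone on the screen-lifting stand

## Robot

A 6-joint arm with a two-finger parallel gripper is mounted at the origin on a cart in front of the work surface, level with it; the furniture and walls round the work are solid. World frame = base frame: x ahead of the robot, y to its left, z up, the work surface at z = 0. Lengths are in m, angles in rad, forces in N, time in s.
With the tool pointing down it reaches from about 0.2 to 0.875 m from the base axis. Payload 3.4 kg.
Tool frame: the origin (TCP) lies between the finger pads; the fingertips stand 25 mm ahead of it and the grasp point (between the pads) lies 6 mm ahead of it (r.nose_length is the z of the fingertips in the tool frame, in m); z points along the fingers, y is the line along which they close (so a half turn about z gives the same grasp; the last joint's range is limited). The gripper opens to 94 mm and grips with 3 to 60 N. Pads are 16 mm wide; open, the fingers measure 119 mm over their backs; the gripper's body (75 mm by 177 mm) begins 78 mm behind the grasp point.
Start: joints at [-1.248, 0.276, 1.505, -0, 1.361, -0.121], TCP at [0.247, -0.519, 0.23] pointing down, gripper open.
Joint ranges: [-2.89, 2.89], [-0.75, 2.08], [0.22, 2.7], [-1.18, 4.32], [0.11, 2.71], [-2.7, 2.7]. Speed limits (rad/s): [2.57, 2.57, 3.14, 3.14, 3.14, 3.14].

## Interface

Orientations are given as a unit quaternion [w, x, y, z].
In Python, from plant import r, gripper_to, inverse_kinematics, vision, models, telemetry gives the robot as it stands. Calls block until the motion is done:
- r.move_to(position, orientation): joint-space move of the TCP to a pose.
- r.move_l(position, rot=None, vel=0.15, guard=None): straight line of the TCP; rot=None keeps the orientation; vel is the mean speed in m/s. With guard (N) it stops when the force on the tool has changed by that much, and returns True; else False.
- r.movej(angles): joint-space move.
- gripper_to(opening, f_grip=None): finger opening in m; f_grip is the grip in N (None keeps the last); returns when the fingers have stopped.
- r.hold(seconds).
- inverse_kinematics(position, orientation): joint angles nearest the present ones, or None.
- vision.snapshot(name): name is "scene" or "side" or "wrist"; returns the picture (384x512x3 uint8, red, green, blue); there is no depth.
- vision.get_calibration(name): a dict with "fx", "fy", "cx", "cy" (pixels), "position" and "orientation" of the camera in the world. Camera axes: x right, y down, z forward; pixel columns grow to the right and rows downward; lengths in m; the calibration is good to about 2 mm. A picture is of the moment at which its call begins: read the wrist's pose just before it. get_calibration takes no time and is no camera call; for the wrist camera it gives the pose at the moment of the call.
A pose or a line that the arm cannot do raises r.PlanningError and nothing moves.
- r.sign_off(): hands the job in; it is judged then, once.
Trained networks look in the newest picture that a camera, given by its name, has taken for a name from the list of things; names that differ only in an ending like _2 or _b are one class to them, and where a whole thing is asked for, a point or a joint stands for the part that bears it (a point fixed in the world has none). Each returns a list of dicts, best first, with "score" (0 to 1); they miss things now and then, are a little off and sometimes report something else, mostly with a low value. They report only what shows in the picture. A call takes as long as a camera call.
- models.boxes_of(thing, camera): "at" ([x, y, z] in m, in world coordinates, good to about 4 mm: the middle of the surface that is visible of it).
- models.regions_of(thing, camera): "pixels" (384x512 bool, what is visible of it).
- models.mark_of(thing, camera): "at" ([x, y, z] in m, in world coordinates, good to about 4 mm: a listed point, or the origin of a listed thing).
Readings, each from a call of its own:
- telemetry.current_t(): time.
- telemetry.current_joints(): joint angles.
- telemetry.current_dq(): joint speeds.
- telemetry.current_joint_efforts(): joint torques, N m.
- telemetry.current_ee_pos(): TCP position.
- telemetry.current_tool_rot(): TCP orientation.
- telemetry.current_wrist_force(): force on the tool from outside, world axes, zero at the start.
- telemetry.current_torque(): the same for the moment, N m.
- telemetry.current_opening(): finger opening in m.
- telemetry.current_finger_force(): force on a finger pad.
Only numpy, scipy, OpenCV 4.12 (cv2) and the standard library are available. Lean on these libraries where they do the work, as an engineer would, in place of code of your own. Each camera call takes 0.05 s, during which the arm holds its last target. There are 200 camera calls.

## Task

The phone on the screen-lifting stand is repaired and its display has to go back on for the adhesive to set. Using just the fingertips, press the red pedal of the ratchet pawl down until the pawl snaps free, then push the arm down by its black crossbar, without slamming, until the display lies fully closed on the phone, and last press the green pedal of the pawl down so that it snaps into the wheel again and locks the arm shut. Do not force the arm while the pawl still holds it, do not swing it right up, keep off the display itself, and leave the things around the stand where they are.

Things in the scene. Friction and masses are not known exactly. Their poses are not given: they have to be found in the camera images.
- stand: aluminium base plate, 110 x 276 mm, 10 mm high, fixed to the bench, the opened phone in a nest on it. Origin: middle of its underside, on the bench. y axis: along the plate from hinge end to crossbar end; x axis: across it, away from the ratchet wheel; z up. Wheel and pawl stand 34 mm to the -x side of the middle line. Highest fixed part: the pawl's bracket, 80 mm
- hinge_axis (a point): point on the axis of the arm's hinge, in the middle of the stand, at x = 0, y = -50 mm, z = 42 mm of the stand; the axis runs along the stand's x
- lift_arm (a joint): angle of the arm, rad: 0 = down and level, display closed on the phone (hard stop); grows as it rises, to 1.15. Starts in a notch at about 0.5, 0.75 or 1.0 (up to 0.07 more). Stiff hinge: it stays where left and must be pushed all the way (1 to 4 N at the crossbar). A ratchet wheel of 35 mm radius turns with it; while the pawl is in, the arm yields under 0.1 rad downwards, then stands rigid
- handle: black crossbar at the arm's free end, a level cylinder 16 mm thick, 60 mm long, lying along the stand's x; push it from above. Origin: its middle, 188 mm from the hinge axis; it moves on a circle about hinge_axis: in the stand's frame y = -50 + 188 cos(angle), z = 42 + 188 sin(angle) mm
- pawl (a joint): angle of the rocker pawl, rad: 0 = in (nose in the wheel), 0.32 = free (red pedal right down, hard stop). A spring plunger snaps it to the nearer end, the middle being 0.16, and it stays there when let go. The nose clears the teeth above about 0.12; riding on a tooth's flank it can read up to 0.11 and still hold
- red_pedal (a point): middle of the red pedal, a ribbed bar 12 mm thick and 24 mm long across the pawl's tail, lying along the stand's x; its top is 6 mm higher. 74 mm above the bench while the pawl is in; pressing it straight down by 14 mm (3 to 10 N) tips the pawl free. In the stand's frame at x = -34, y = -132 mm
- green_pedal (a point): middle of the green pedal, a like bar beside the pawl's nose and the wheel; its top is 6 mm higher. 74 mm above the bench while the pawl is in, 87 mm once it is free; pressing it straight down again (2 to 10 N) snaps the pawl in. In the stand's frame at x = -54, y = -44 mm. With the arm fully down the nose drops into a notch that locks the arm
- display: the phone's display, black glass panel 66 x 136 x 3 mm, hanging by a suction cup under the arm, its far edge 26 mm short of the crossbar's middle; origin in the middle of its underside. Not to be touched by the robot
- blue_driver: small blue screwdriver, 156 mm long, lying loose on the bench across the pawl end of the stand (-y side); origin under its middle. Leave alone
- cutters: red-handled side cutters, 114 mm long, lying loose in front of the stand near the pawl end; origin under its middle. Leave alone
- tape: roll of orange polyimide tape, 52 mm across, 10 mm high, loose behind the stand (+x side); origin under its middle. Leave alone
- dropper: brown dropper bottle with black cap, 33 mm across, 95 mm high, standing loose behind the stand; origin under its middle. Leave alone

How it is judged:
By the outcome, as a careful person would: the job done as asked, in the order asked, and still so for the second after the job is handed in, with the robot touching nothing.
It also fails if it takes over 45 s, if anything falls off the work surface, if the arm or the gripper's body presses on something with over 40 N, if the wrist force passes 120 N, or if a joint passes its speed limit or range.

## Working session

There is one attempt and no reset: what is moved stays moved. The work goes in short steps, each a Python script; the robot and the scene stay as the last script left them, time stands still between calls to the robot, and variables do not carry over. Pictures are saved under pics/ and viewed, at most 10 in all, crops included, and the job is handed in when it is done.

```bash
ls; mkdir -p pics; cat > s1.py <<'E'
from plant import *
import cv2, numpy as np
for c in ["scene","side"]:
    im=vision.snapshot(c); cv2.imwrite(f"pics/{c}1.png",im[:,:,::-1])
    k=vision.get_calibration(c); print(c,np.round(k["position"],3))
    for t in ["stand","hinge_axis","handle","red_pedal","green_pedal","display","blue_driver","cutters","tape","dropper"]:
        print(t,[(np.round(d["at"],3).tolist(),round(d["score"],2)) for d in models.mark_of(t,c)[:2]])
print(telemetry.current_t(), r.nose_length, telemetry.current_tool_rot())
E
python3 s1.py
```

```text
pics
scene [0.326 0.178 0.787]
stand [([0.529, -0.244, 0.001], 0.96)]
hinge_axis [([0.535, -0.294, 0.043], 0.97)]
handle [([0.505, -0.158, 0.17], 0.73), ([0.631, -0.206, 0.001], 0.36)]
red_pedal [([0.527, -0.377, 0.076], 0.51)]
green_pedal [([0.486, -0.294, 0.077], 0.52)]
display [([0.452, -0.391, -0.003], 0.55), ([0.52, -0.208, 0.09], 0.53)]
blue_driver [([0.536, -0.295, 0.042], 0.74), ([0.607, -0.424, -0.001], 0.43)]
cutters [([0.453, -0.394, -0.001], 0.55), ([0.607, -0.425, 0.001], 0.55)]
tape [([0.641, -0.297, -0.004], 0.62)]
dropper [([0.629, -0.21, 0.002], 0.62), ([0.486, -0.296, 0.074], 0.36)]
side [ 0.47  -0.908  0.55 ]
stand [([0.523, -0.241, 0.002], 0.84), ([0.503, -0.162, 0.17], 0.72)]
hinge_axis [([0.534, -0.293, 0.038], 0.72)]
handle [([0.504, -0.16, 0.17], 0.66)]
red_pedal [([0.525, -0.38, 0.079], 0.72)]
green_pedal [([0.482, -0.295, 0.076], 0.72)]
display [([0.516, -0.21, 0.092], 0.96), ([0.642, -0.3, -0.002], 0.53)]
blue_driver []
cutters [([0.452, -0.394, 0.002], 0.8)]
tape [([0.642, -0.3, -0.001], 0.64), ([0.629, -0.205, -0.002], 0.52)]
dropper [([0.633, -0.205, -0.002], 0.61)]
1.1 0.025 [ 6.77162504e-05  9.75480564e-01  2.20085587e-01 -5.05384896e-06]
```

View pics/scene1.png

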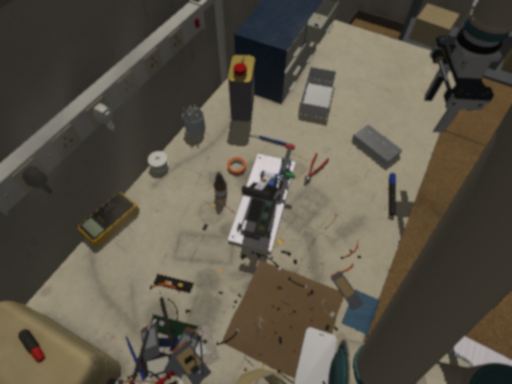

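View pics/side1.png

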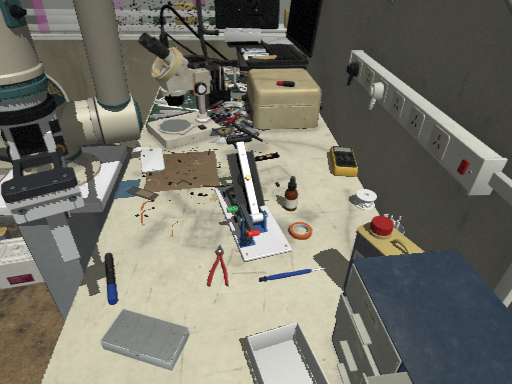

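The arm stands at about 0.75 rad with the pawl end toward -y. In the side picture, red pedal is near (253,232), green near (233,210) and handle near (238,147). The cutters and the driver lie at the pawl end, the tape and the dropper on the +x side. I'll fit the stand pose to these points and refine it with a closer wrist view.

```bash
cat > h.py <<'E'
from plant import *
import cv2, numpy as np, json
from scipy.optimize import least_squares
def world(p,q):  # q: x,y,yaw of stand
    c,s=np.cos(q[2]),np.sin(q[2]); return np.array([q[0]+c*p[0]-s*p[1],q[1]+s*p[0]+c*p[1],p[2]])
M=dict(stand=(0,0,0),hinge_axis=(0,-.05,.042),red_pedal=(-.034,-.132,.074),green_pedal=(-.054,-.044,.074))
def hp(a): return (0,-.05+.188*np.cos(a),.042+.188*np.sin(a))
def fit(obs):
    f=lambda v: np.concatenate([(world(hp(v[3]) if n=="handle" else M[n],v)-p)/.004 for n,p in obs])
    s=least_squares(f,[.53,-.244,.22,.75],loss="soft_l1")
    for (n,p),e in zip(obs,s.fun.reshape(-1,3)*4): print(n,np.round(e,1),"mm")
    return s.x
def quat(q):
    best=None
    for k in (0,1):
        a=(q[2]+np.pi/2)/2+k*np.pi/2
        o=[0,np.cos(a),np.sin(a),0]
        j=inverse_kinematics(world((-.03,-.1,.25),q),o)
        if j is not None:
            c=max(abs(np.array(j)-telemetry.current_joints()))
            if best is None or c<best[0]: best=(c,o)
    return best[1]
E
cat > s2.py <<'E'
from h import *
obs=[("stand",(.529,-.244,.001)),("hinge_axis",(.535,-.294,.043)),("handle",(.505,-.158,.17)),("red_pedal",(.527,-.377,.076)),("green_pedal",(.486,-.294,.077)),
("stand",(.523,-.241,.002)),("hinge_axis",(.534,-.293,.038)),("handle",(.504,-.16,.17)),("red_pedal",(.525,-.38,.079)),("green_pedal",(.482,-.295,.076))]
q=fit(obs); print(q); o=quat(q); print(o)
gripper_to(0.0,20)
r.move_to(world((-.04,-.09,.28),q),o)
im=vision.snapshot("wrist"); cv2.imwrite("pics/w1.png",im[:,:,::-1])
for t in ["stand","hinge_axis","handle","red_pedal","green_pedal"]:
    for d in models.mark_of(t,"wrist")[:2]:
        print(t,np.round(d["at"],4),round(d["score"],2))
print(telemetry.current_t(),telemetry.current_opening(),telemetry.current_joints())
E
python3 s2.py
```

```text
stand [-3.6  1.5 -1. ] mm
hinge_axis [ 2.4  3.  -1. ] mm
handle [-0.6 -0.1  0.8] mm
red_pedal [-2.9 -1.8 -2. ] mm
green_pedal [-2.5 -4.2 -3. ] mm
stand [ 2.4 -1.5 -2. ] mm
hinge_axis [3.4 2.  4. ] mm
handle [0.4 1.9 0.8] mm
red_pedal [-0.9  1.2 -5. ] mm
green_pedal [ 1.5 -3.2 -2. ] mm
[ 0.52536389 -0.2424849   0.24290356  0.75462952]
[0, np.float64(0.6162296810444722), np.float64(0.7875664925578209), 0]
stand [ 0.5244 -0.2465 -0.0052] 0.89
hinge_axis [ 0.538  -0.2912  0.0444] 0.55
red_pedal [ 0.5207 -0.3795  0.0734] 0.7
red_pedal [ 0.4497 -0.389   0.0054] 0.55
green_pedal [ 0.481  -0.2951  0.0704] 0.62
4.0333 0.00034184574663330056 [-7.04243821e-01  3.09336890e-01  1.33552297e+00 -1.17096147e-04
  1.49696289e+00 -9.45543232e-01]
```

View pics/w1.png

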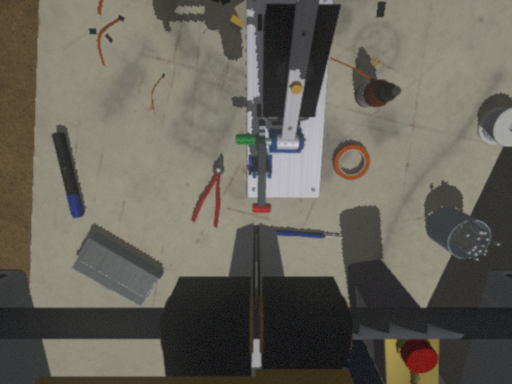

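The wrist view shows the red pedal at about (262,208), the green pedal at about (246,139), and the stand upright in the picture, so the yaw fits. I'll intersect those pixels with the known heights, refine the fit, and press red.

```bash
cat > s3.py <<'E'
from h import *
from scipy.spatial.transform import Rotation as R
k=vision.get_calibration("wrist"); w=k["orientation"]; Rm=R.from_quat([w[1],w[2],w[3],w[0]]).as_matrix()
im=cv2.imread("pics/w1.png").astype(int); b,g,rd=im[...,0],im[...,1],im[...,2]
box=np.zeros(b.shape,bool); box[120:225,230:280]=1
def ray(m,z):
    v,u=np.nonzero(m&box); u,v=u.mean(),v.mean()
    d=Rm@[(u-k["cx"])/k["fx"],(v-k["cy"])/k["fy"],1]; p=np.array(k["position"])
    x=p+d*(z-p[2])/d[2]; print(u,v,m[box].sum(),np.round(x,4)); return (*x[:2],.074)
pr=ray((rd>110)&(rd>2*g)&(rd>2*b),.079); pg=ray((g>70)&(g>1.6*rd)&(g>1.3*b),.079)
obs=[("stand",(.529,-.244,.001)),("hinge_axis",(.535,-.294,.043)),("handle",(.505,-.158,.17)),("stand",(.523,-.241,.002)),("hinge_axis",(.534,-.293,.038)),("handle",(.504,-.16,.17)),("stand",(.5244,-.2465,-.005)),
("red_pedal",(.527,-.377,.076)),("red_pedal",(.525,-.38,.079)),("green_pedal",(.486,-.294,.077)),("green_pedal",(.482,-.295,.076))]+[("red_pedal",pr),("green_pedal",pg)]*3
q=fit(obs); print(q); json.dump(q.tolist(),open("q.json","w"))
print(world(M["red_pedal"],q),world(M["green_pedal"],q))
E
python3 s3.py
```

```text
260.9574468085106 208.7127659574468 94 [ 0.5237 -0.3796  0.079 ]
245.47435897435898 139.32692307692307 156 [ 0.4841 -0.2984  0.079 ]
stand [-3.6  1.  -1. ] mm
hinge_axis [ 2.4  2.5 -1. ] mm
handle [-0.4 -0.3  0.5] mm
stand [ 2.4 -2.  -2. ] mm
hinge_axis [3.4 1.5 4. ] mm
handle [0.6 1.7 0.5] mm
stand [1.  3.5 5. ] mm
red_pedal [-3.  -2.3 -2. ] mm
red_pedal [-1.   0.7 -5. ] mm
green_pedal [-2.5 -4.6 -3. ] mm
green_pedal [ 1.5 -3.6 -2. ] mm
red_pedal [0.3 0.3 0. ] mm
green_pedal [-0.6 -0.2  0. ] mm
red_pedal [0.3 0.3 0. ] mm
green_pedal [-0.6 -0.2  0. ] mm
red_pedal [0.3 0.3 0. ] mm
green_pedal [-0.6 -0.2  0. ] mm
[ 0.52541984 -0.24297964  0.24162253  0.75289863]
[ 0.52399225 -0.37928064  0.074     ] [ 0.48351673 -0.29862251  0.074     ]
```

```bash
cat > s4.py <<'E'
from h import *
q=json.load(open("q.json")); N=r.nose_length
p=world((-.034,-.134,0),q); T=lambda z: [p[0],p[1],z+N]
r.move_to(T(.11),quat(q))
for z,v,g in [(.085,.08,8),(.074,.03,14),(.068,.03,16),(.0625,.02,18)]:
    print(z,r.move_l(T(z),vel=v,guard=g),np.round(telemetry.current_ee_pos()[2]-N,4),np.round(telemetry.current_wrist_force(),1))
r.move_l(T(.20),vel=.2)
im=vision.snapshot("side"); cv2.imwrite("pics/side2.png",cv2.resize(im[130:270,170:330,::-1],(800,700))[:600])
for t in ["red_pedal","green_pedal","handle"]:
    print(t,[(np.round(d["at"],4),round(d["score"],2)) for d in models.mark_of(t,"side")[:2]])
print(telemetry.current_t())
E
python3 s4.py
```

```text
0.085 False 0.0854 [ 0.2 -0.5  0.6]
0.074 False 0.0736 [ 0.1 -0.   0.6]
0.068 False 0.0676 [-1.2  0.4 -0.3]
0.0625 True 0.0656 [-1.   0.2  5.1]
red_pedal [(array([ 0.5202, -0.3797,  0.064 ]), 0.64), (array([ 0.5361, -0.2891,  0.0412]), 0.34)]
green_pedal [(array([ 0.4849, -0.2978,  0.088 ]), 0.8)]
handle [(array([ 0.5045, -0.1593,  0.1719]), 0.49)]
7.3417
```

View pics/side2.png

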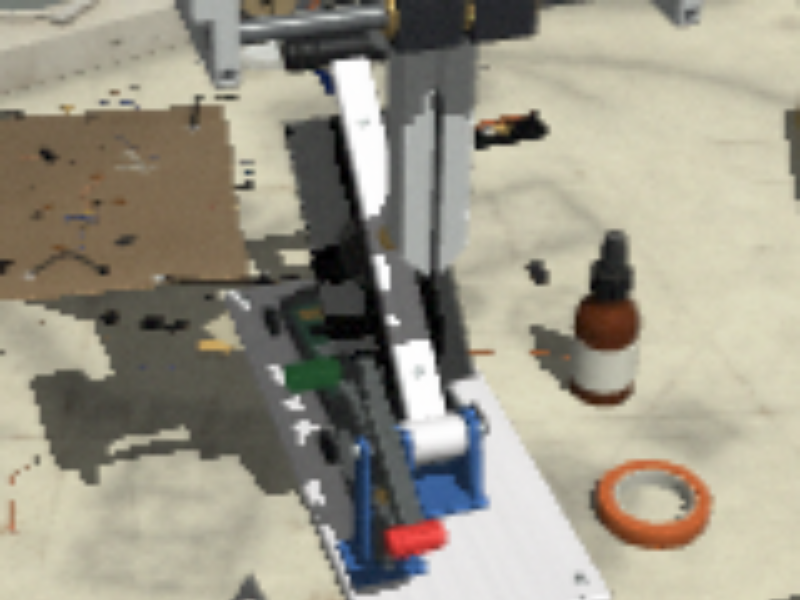

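The pawl is free: red pedal at 64 mm, green at 88 mm, with no change at the arm. Next I push the crossbar down along its arc.

```bash
cat > s5.py <<'E'
from h import *
q=json.load(open("q.json")); N=r.nose_length; a0=q[3]
def T(a,up=0):
    x,y,z=hp(a); p=world((x,y+.002,z+.008+up),q); return [p[0],p[1],p[2]+N]
r.move_to(T(a0,.03),quat(q))
print(r.move_l(T(a0,.004),vel=.08,guard=8),telemetry.current_wrist_force())
for a in list(np.linspace(a0-.1,.06,6))+[.02,-.02]:
    g=r.move_l(T(a),vel=.06 if a>.05 else .025,guard=10)
    print(round(a,2),g,np.round(np.array(telemetry.current_ee_pos())-T(a),4),np.round(telemetry.current_wrist_force(),1))
    if g: break
print(telemetry.current_t())
E
python3 s5.py
```

```text
False [ 0.44832517 -0.02455879  0.32710834]
0.65 False [-0.0001 -0.0003 -0.0001] [0.4 0.2 0.7]
0.53 False [-0.0002  0.     -0.0005] [ 0.1 -0.2  0.1]
0.42 False [-0.0003  0.0001 -0.0004] [-0.4  0.2 -0.1]
0.3 False [-0.0003  0.0001 -0.0005] [-0.4  0.3  0.6]
0.18 False [-0.0004  0.     -0.0005] [0.1 0.2 1.1]
0.06 False [-0.0004  0.0001 -0.0005] [ 0.1 -0.1 -0.2]
0.02 False [-0.0002  0.     -0.0002] [-0.3 -0.4  0.6]
-0.02 True [0.0001 0.     0.0036] [-0.6  0.6  6.8]
12.5833
```

```bash
cat > s6.py <<'E'
from h import *
p=np.array(telemetry.current_ee_pos()); r.move_l(p+[0,0,.10],vel=.15)
im=vision.snapshot("side"); cv2.imwrite("pics/side3.png",cv2.resize(im[130:270,170:330,::-1],(800,700))[:600])
for t in ["handle","display","green_pedal","red_pedal"]:
    print(t,[(np.round(d["at"],4),round(d["score"],2)) for d in models.mark_of(t,"side")[:2]])
print(world(hp(0),json.load(open("q.json"))),telemetry.current_t(),telemetry.current_wrist_force())
E
python3 s6.py
```

```text
handle [(array([ 0.4939, -0.1082,  0.0414]), 0.51)]
display [(array([ 0.5132, -0.1977,  0.0222]), 0.89)]
green_pedal [(array([ 0.4857, -0.3011,  0.0905]), 0.59)]
red_pedal [(array([ 0.5207, -0.3785,  0.0611]), 0.69)]
[ 0.49239943 -0.1089884   0.042     ] 13.6583 [-0.28296635 -0.19429191 -0.42776752]
```

View pics/side3.png

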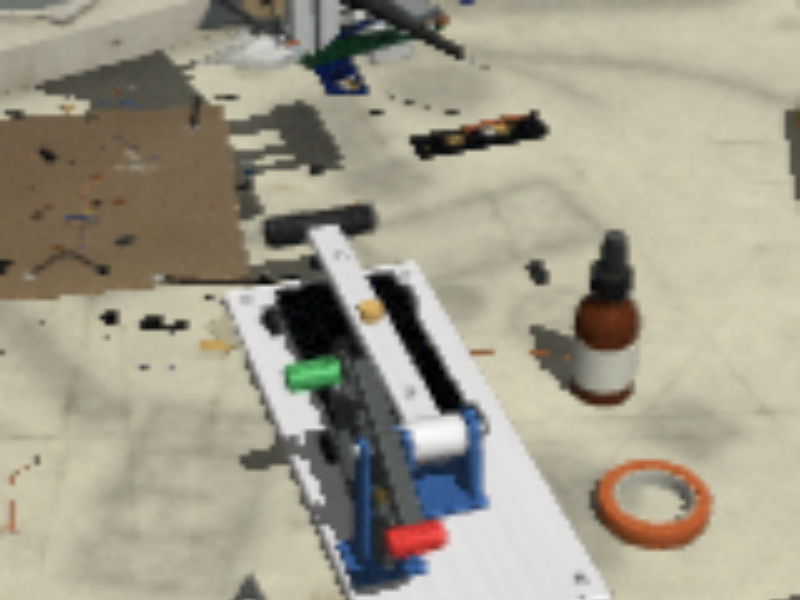

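The arm is closed: handle at z 41 mm, display flat on the phone. The green pedal is still up, so I press it next.

```bash
cat > s7.py <<'E'
from h import *
q=json.load(open("q.json")); N=r.nose_length
p=world((-.058,-.044,0),q); T=lambda z: [p[0],p[1],z+N]
r.move_to(T(.125),quat(q))
for z,v,g in [(.098,.08,8),(.087,.03,14),(.082,.03,16),(.077,.02,18)]:
    print(z,r.move_l(T(z),vel=v,guard=g),np.round(telemetry.current_ee_pos()[2]-N,4),np.round(telemetry.current_wrist_force(),1))
r.move_l(T(.20),vel=.2)
im=vision.snapshot("side"); cv2.imwrite("pics/side4.png",cv2.resize(im[130:290,150:330,::-1],(675,600)))
for t in ["green_pedal","red_pedal","handle","cutters","tape","dropper","blue_driver"]:
    print(t,[(np.round(d["at"],4),round(d["score"],2)) for d in models.mark_of(t,"side")[:2]])
print(telemetry.current_t())
E
python3 s7.py
```

```text
0.098 False 0.098 [-0.4 -0.4  0.2]
0.087 False 0.0868 [-0.4 -0.4 -0.7]
0.082 False 0.0817 [ 0.  -0.5 -0.6]
0.077 True 0.0798 [-0.7 -0.   6.2]
green_pedal [(array([ 0.4821, -0.299 ,  0.0735]), 0.71)]
red_pedal [(array([ 0.5206, -0.3802,  0.0783]), 0.58)]
handle [(array([ 0.5172, -0.2008,  0.0205]), 0.6), (array([ 0.6096, -0.4245, -0.0019]), 0.47)]
cutters [(array([ 0.4538, -0.3958,  0.0021]), 0.79)]
tape []
dropper [(array([ 0.6305, -0.2044, -0.0016]), 0.56), (array([ 0.4836, -0.2983,  0.0732]), 0.47)]
blue_driver [(array([ 0.6078, -0.427 ,  0.0007]), 0.67)]
17.2167
```

View pics/side4.png

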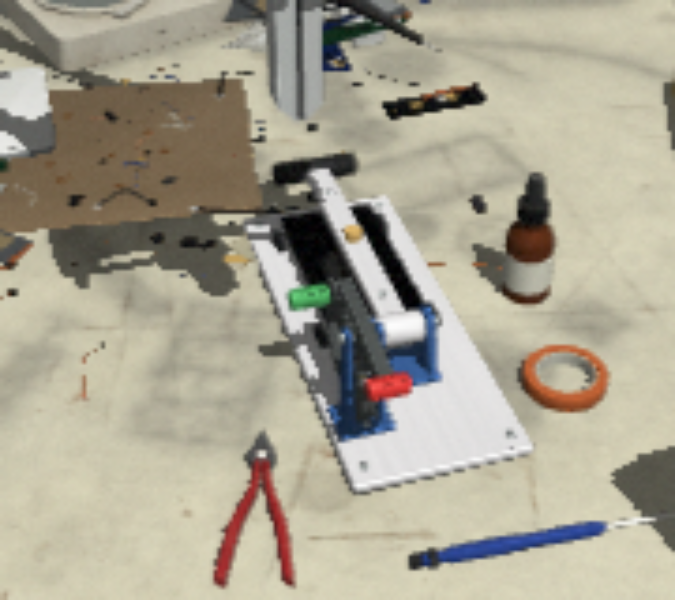

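The pawl is in (green 74 mm, red 78 mm, stop felt at 80 mm), the arm is closed, and nothing around the stand has moved. Handing in.

```bash
python3 -c "
from plant import *
print(r.sign_off())"
```

```text
the job is handed in; nothing more can be done
None
```

The job is handed in: I freed the pawl with the red pedal, pushed the display fully closed by the crossbar, and snapped the pawl back in with the green pedal; the last camera check (about 17 s on the clock) showed the pawl in, the arm down and the things around the stand in place.

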